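# Free the jammed cheese dispenser

### The arm

A 6-joint arm with a two-finger parallel gripper is mounted at the origin on the work surface. World frame = base frame: x ahead of the robot, y to its left, z up, the work surface at z = 0. Lengths are in m, angles in degrees, forces in N, time in s.
With the tool pointing down it reaches from about 0.4 to 0.825 m from the base axis. Payload 7 kg.
Tool frame: the origin (TCP) lies on the centre line of the jaws, within the pads' length; the fingertips stand 19 mm ahead of it and the grasp point (between the pads) is the TCP (r.tip_extent is the distance from the TCP to the fingertips, in m); z points along the fingers, y is the line along which they close (so a half turn about z gives the same grasp; the last joint's range is limited). The gripper opens to 88 mm and grips with 3 to 60 N. Pads are 19 mm wide; open, the fingers measure 130 mm over their backs; the gripper's body (78 mm by 193 mm) begins 47 mm behind the grasp point.
Start: joints at [-49.956, 20.546, 0.682, 0, -70.136, -16.507], TCP at [0.27, -0.619, 0.246] pointing down, gripper open.
Joint ranges: [-176.03, 176.03], [-82.01, 121.73], [-58.28, 71.71], [-173.87, 95.51], [-174.79, -0.11], [-173.66, 173.66]. Speed limits (degrees/s): [136.94, 136.94, 172.46, 180, 180, 180].

### API

Orientations are given as [roll, pitch, yaw] about the fixed x, y, z axes, in that order (R = Rz(yaw) Ry(pitch) Rx(roll)).
In Python, from plant import r gives the robot as it stands. The module is installed in compiled form; this text tells all that it offers.
- The arm moves only by the tool jog_arm, never from a script. Its argument "deltas" is a list that holds one entry, the list of rows, each a list of 5 numbers: the opening, from -1 (shut) to 1 (fully open), then the shift along the world's x, y, z in cm, then the turn about the world's z in rad. In form: [[[claw, dx, dy, dz, turn], ...]]. A call has 1 to 8 rows; each row shifts and turns the commanded pose from where the row before left it; what a row does not reach is not made up. A row lasts 1/8 s, in which the tool goes at most 62.5 mm and 10.7 degrees, less where a joint would pass 70% of its speed; a pose out of reach is approached as far as the arm can. A call with a gripper value outside its range is refused whole. The fingers move at their own pace and stop on an object; "force" is the grip in N (left out, the last holds). Time passes only in rows, so rows that do not move let the fingers close. It gives the time, the measured TCP pose, the force, the opening and the grip force at its end, in the units of the state.
- r.get_state(): the state, without advancing time (a new reading comes with each control period).
- r.capture(name): name is "scene" or "top" or "wrist"; returns the picture (420x560x3 uint8, blue, green, red); there is no depth.
- r.camera_info(name): a dict with "fx", "fy", "cx", "cy" (pixels), "k1" (the pictures are not rectified: a ray, as slopes to the right and down, at radius r is drawn at 1 + k1 r^2 times it, then the intrinsics apply), "view" (4x4, takes a point from world to camera coordinates). Camera axes: x right, y up, looking along -z (the intrinsics and any distortion apply to the point x, -y, -z); pixel columns grow to the right and rows downward; lengths in m; the calibration is good to about 2 mm. A picture is of the moment at which its call begins: read the wrist's pose just before it. camera_info takes no time and is no camera call; for the wrist camera it gives the pose at the moment of the call.
- r.close_job(): hands the job in; it is judged then, once.
The state is a dict: "time_s": time; "joints": joint angles; "qd": joint speeds; "joint_torque": joint torques, N m; "tcp_pos": TCP position; "eef_rot": TCP orientation; "contact_force": force on the tool from outside, world axes, zero at the start; "moment": the same for the moment, N m; "gripper_width": finger opening in m; "gripper_force": force on a finger pad.
Only numpy, scipy, OpenCV 4.12 (cv2) and the standard library are available. Lean on these libraries where they do the work, as an engineer would, in place of code of your own. Each camera call takes 0.05 s, during which the arm holds its last target. There are 200 camera calls.

### The job

Two small cheeses have jammed side by side at the mouth of the sprung dispenser tray. Nudge the pale one back against the spring pusher and out of the way, slide the red one through the neck, and press it firmly but gently home against the end stop for a moment, handling the soft cheeses with a light touch. Leave the red one against the stop and the pale one flat in the lane behind it against the pusher, and do not disturb the things standing around.

Things in the scene. Friction and masses are not known exactly. Their poses are not given: they have to be found in the camera images.
- tray: Fixed tray: dark slate floor 310 x 124 mm, surface at z = 4 mm, wooden side rails, tops at z = 26 mm. Origin: underside, centre line, level with the jam; x points along the lane to the outlet, y across, z up. Lane 108 mm wide up to x = 0, then the rails close in at 30 degrees to x. Housing block (top z = 38 mm) at x = -165 to -141 mm. Slippery for the cheeses (friction about 0.3).
- neck (a point): Centre of the floor where the neck starts, at tray x = 44 mm, z = 4 mm: from here two straight parallel rails, 58 mm apart, run to the end stop at tray x = 130 mm. Axes as the tray's.
- red_cheese: Red waxed drum of cheese with a dark disc on top, 50 mm diameter, 42 mm high, 70 to 140 g; origin at the centre of its underside. Starts at tray x = 0, tray y = +25 or -25 mm, pressed by the pusher against a funnel rail and the pale cheese. It stands 20 mm proud of the rails, so fingers can push it above them. Spoilt if the fingers bear on it with more than 18 N in all.
- pale_cheese: Pale yellow drum of cheese with a cream disc on top, the same size as the red one (50 mm diameter, 42 mm high, 70 to 140 g, origin at the centre of its underside), jammed on the other side of the centre line. It too is spoilt if the fingers bear on it with more than 18 N in all.
- pusher (a joint): Travel in m of the spring pusher, an aluminium plate 100 mm wide across the lane, top at z = 38 mm: 0 at the jam (face at tray x = -25 mm), positive as pushed back (to tray -x) to a hard stop at 0.085; forward hard stop at -0.010 (face at tray x = -15 mm). Its spring drives it forward with 3.4 N at 0 and 40 N/m more going back; damped, 25 N s/m.
- stop: Rigid black rubber end stop across the outlet, 72 mm wide, top at z = 46 mm. Origin: bottom centre of its face towards the cheeses, on the floor at tray x = 130 mm, so a cheese resting on it has its centre at tray x = 105 mm. Home means pressed on it with a steady 3 N or more for 0.3 s, and left within 4 mm of it.
- honey_jar: Bystander: amber honey jar, 56 mm diameter, 75 mm high, origin under its centre.
- soft_round: Bystander: white soft cheese, 84 mm diameter, 32 mm high, origin under its centre.
- ticket_block: Bystander: small wooden block 40 x 70 x 22 mm holding an upright paper ticket, 65 mm high in all, origin under its centre.
Mind the look-alikes: they are no part of the job. Of the things that look like the pale_cheese, take the one that is farthest to the robot's right at the start. Of the things that look like the red_cheese, the larger one is meant.

How it is judged (in metres and radians):
On the way, in this order (a step that is already met when the one before it is completed fails the run):
1. the pale cheese is nudged back at least 30 mm in the lane, pushing the pusher back, while the red one is still outside the neck (x of pale_cheese in the frame of tray below -0.03 m and value of joint pusher above 0.025 m and x of red_cheese in the frame of tray below 0.03 m), for 0.1 s.
2. the red cheese is in the neck (its centre more than 55 mm past the jam), the pale one behind (x of red_cheese in the frame of tray above 0.055 m and y of red_cheese in the frame of tray between -0.007 and 0.007 m and x of pale_cheese in the frame of tray below 0.02 m), for 0.1 s.
3. the red cheese is pressed against the end stop with more than 3 N for 0.3 s (contact force between red_cheese and stop above 3 N), for 0.3 s.
At the end, for the whole second after the job is handed in: The red cheese stands upright on the tray floor in the neck within 4 mm of the end stop; the pale one stands upright on the tray floor in the lane behind it, with the pusher forward to within 6 mm of where it started or further; both at rest (x of red_cheese in the frame of tray between 0.101 and 0.108 m and y of red_cheese in the frame of tray between -0.007 and 0.007 m and z of red_cheese in the frame of tray between 0 and 0.01 m and x of pale_cheese in the frame of tray between -0.03 and 0.02 m and y of pale_cheese in the frame of tray between -0.035 and 0.035 m and z of pale_cheese in the frame of tray between 0 and 0.01 m and angle between each of red_cheese, pale_cheese's own z axis and vertical below 0.1 rad and value of joint pusher below 0.006 m and linear speed of each of red_cheese, pale_cheese below 0.01 m/s); the robot touches nothing.
It fails at once if the fingers bear on the red cheese with more than 18 N (contact force between the fingers and red_cheese above 18 N).
It fails at once if the fingers bear on the pale cheese with more than 18 N (contact force between the fingers and pale_cheese above 18 N).
It fails at once if the honey jar is moved more than 15 mm (distance of honey_jar from where it was at the start of the episode above 0.015 m).
It fails at once if the soft cheese is moved more than 15 mm (distance of soft_round from where it was at the start of the episode above 0.015 m).
It fails at once if the price-ticket block is moved more than 15 mm (distance of ticket_block from where it was at the start of the episode above 0.015 m).
It also fails if it takes over 54 s, if anything falls off the work surface, if the arm or the gripper's body presses on something with over 40 N, if the wrist force passes 120 N, or if a joint passes its speed limit or range.

## Working session

There is one attempt and no reset: what is moved stays moved. The work goes in short steps, Python scripts to look and compute and a tool call to move; the robot and the scene stay as the last step left them, time stands still between calls to the robot, and variables do not carry over. Pictures are saved under pics/ and viewed, at most 10 in all, crops included, and the job is handed in when it is done.

Besides the shell and the picture viewer there is one more tool, called after "Call:" as name([rows], argument=value, ...), one row to a line, values as JSON. jog_arm: Moves the arm, as the interface text tells. Its arguments: {"type":"object","properties":{"deltas":{"type":"array"},"force":{"type":"number"}},"required":["deltas"]}

```bash
mkdir -p pics; ls
cat > h.py <<'E'
import numpy as np, cv2
from plant import r
def ray(n,u,v,ci=None):
    c=ci or r.camera_info(n); xd=(u-c["cx"])/c["fx"]; yd=(v-c["cy"])/c["fy"]
    x,y=xd,yd
    for _ in range(20):
        s=1+c["k1"]*(x*x+y*y); x,y=xd/s,yd/s
    V=np.array(c["view"]); R=V[:3,:3]; t=V[:3,3]
    return -R.T@t, R.T@np.array([x,-y,-1.])
def onz(n,u,v,z,ci=None):
    o,d=ray(n,u,v,ci); return o+d*(z-o[2])/d[2]
def two(a,b):
    (o1,d1),(o2,d2)=a,b
    s=np.linalg.lstsq(np.c_[d1,-d2],o2-o1,rcond=None)[0]
    p,q=o1+d1*s[0],o2+d2*s[1]; return (p+q)/2,np.linalg.norm(p-q)
E
python3 - <<'E'
from h import *
a=r.capture("scene"); b=r.capture("top")
cv2.imwrite("pics/scene0.png",a); cv2.imwrite("pics/top0.png",b)
for n in("scene","top"):
    c=r.camera_info(n);V=np.array(c["view"]);print(n,c["fx"],c["k1"],-V[:3,:3].T@V[:3,3])
E
```

```text
pics
scene 408.69565407539346 -0.002585737688447984 [ 1.12763164 -0.36214149  0.51428896]
top 491.899961818257 -0.10093081938989748 [0.58600126 0.05545211 0.77219765]
```

View pics/scene0.png

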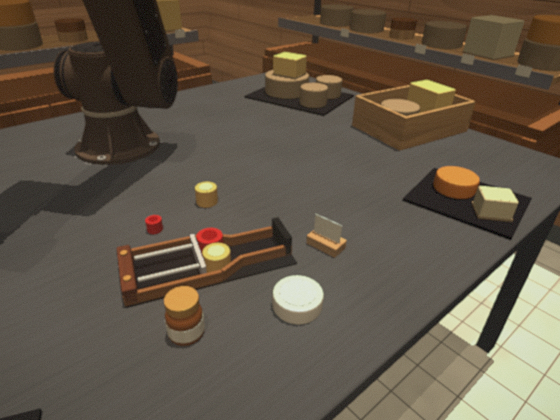

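View pics/top0.png

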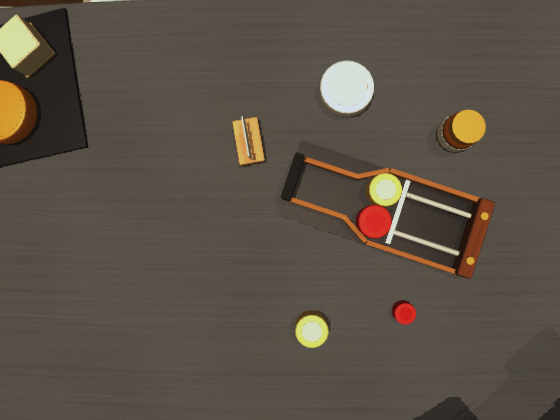

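The scene picture shows the tray with the red drum at (209,237) and the pale drum at (216,255). In the top picture they are at (375,221) and (385,189). The candidates in the top picture are:
- **Pale:** (385,189) in the tray and (312,331) loose.
- **Red:** (375,221), large and in the tray, and (405,313), small and loose.

I choose the two in the tray, and check this with coordinates and a crop.

```bash
cat > m.py <<'E'
from h import *
def blobs(img,kind,amin=40):
    h=cv2.cvtColor(img,cv2.COLOR_BGR2HSV)
    if kind=="red": m=cv2.inRange(h,(0,200,90),(4,255,255))|cv2.inRange(h,(174,200,90),(180,255,255))
    if kind=="yel": m=cv2.inRange(h,(22,60,120),(38,255,255))
    m=cv2.morphologyEx(m,cv2.MORPH_CLOSE,np.ones((3,3),np.uint8))
    cs,_=cv2.findContours(m,cv2.RETR_EXTERNAL,cv2.CHAIN_APPROX_NONE)
    return [(c,)+cv2.minEnclosingCircle(c)+(cv2.contourArea(c),) for c in cs if cv2.contourArea(c)>amin]
E
python3 - <<'E'
from m import *
a=cv2.imread("pics/scene0.png");b=cv2.imread("pics/top0.png")
for n,im in(("top",b),("scene",a)):
  for k in("red","yel"):
    for c,ctr,rad,ar in blobs(im,k):
        e=cv2.fitEllipse(c)
        p=onz(n,*ctr,.046); print(n,k,np.round(ctr,1),round(rad,1),ar,np.round(e[0],1),np.round(e[1],1),"xyz46",p.round(4))
for nm,u,v,z in(("stop",293,178,.046),("housing",475,238,.038),("ticket",249,141,.022),("soft",347,88,.032),("honey",468,127,.075)): print(nm,onz("top",u,v,z).round(3))
c=np.hstack([cv2.resize(b[130:290,270:510],None,fx=3,fy=3,interpolation=cv2.INTER_CUBIC)])
cv2.imwrite("pics/crop0.png",c)
E
```

```text
top red [404.6 313.2] 10.8 327.5 [404.7 313. ] [20.2 20.8] xyz46 [ 0.4462 -0.101   0.046 ]
top red [374.3 221.2] 16.7 826.5 [374.2 221.2] [32.5 32.5] xyz46 [ 0.5816 -0.0567  0.046 ]
top yel [311.3 331. ] 16.8 824.0 [311.3 331. ] [32.1 32.7] xyz46 [0.4203 0.0362 0.046 ]
top yel [385.1 189. ] 16.6 815.0 [385.1 189.1] [32.1 32.3] xyz46 [ 0.6291 -0.0731  0.046 ]
top yel [235. 128.] 7.1 45.5 [235.9 126.9] [ 4.6 15.6] xyz46 [0.7212 0.1493 0.046 ]
top yel [468.1 125.9] 15.9 504.5 [464.7 127.2] [22.3 32.1] xyz46 [ 0.7234 -0.1992  0.046 ]
top yel [14. 41.] 26.2 1208.0 [16.2 40.9] [35.7 46.7] xyz46 [0.8684 0.5072 0.046 ]
scene red [208.5 236. ] 11.7 204.0 [208.6 235.8] [12.7 22.7] xyz46 [ 0.5837 -0.0604  0.046 ]
scene red [152.7 220. ] 6.7 51.0 [153.  219.9] [ 7.1 12.8] xyz46 [ 0.4702 -0.1174  0.046 ]
scene yel [403.5 413.5] 19.8 110.5 [402.8 412.3] [15.2 32.4] xyz46 [ 1.0241 -0.0687  0.046 ]
scene yel [446.5 381.5] 11.3 75.5 [447.7 381. ] [10.7 19.5] xyz46 [1.0345 0.0091 0.046 ]
scene yel [470.4 356.3] 6.6 40.5 [471.  356.2] [ 8.1 11.9] xyz46 [1.0351 0.0687 0.046 ]
scene yel [216.  251.5] 13.5 349.0 [216.  251.4] [16.7 26.7] xyz46 [ 0.6307 -0.0746  0.046 ]
scene yel [498. 194.] 20.6 413.5 [498.1 193.8] [14.1 40.9] xyz46 [0.8597 0.52   0.046 ]
scene yel [205.1 186. ] 11.1 192.0 [205.4 186.5] [11.2 22.1] xyz46 [0.4218 0.0331 0.046 ]
scene yel [432.5  86. ] 21.9 287.5 [432.8  86.1] [ 9.8 40.6] xyz46 [0.3195 1.1197 0.046 ]
scene yel [289.5  55.5] 15.5 145.0 [290.   55.5] [ 6.5 30.3] xyz46 [-0.3751  0.9991  0.046 ]
stop [0.646 0.063 0.046]
housing [ 0.556 -0.209  0.038]
ticket [0.705 0.131 0.022]
soft [ 0.784 -0.02   0.032]
honey [ 0.716 -0.189  0.075]
```

View pics/crop0.png

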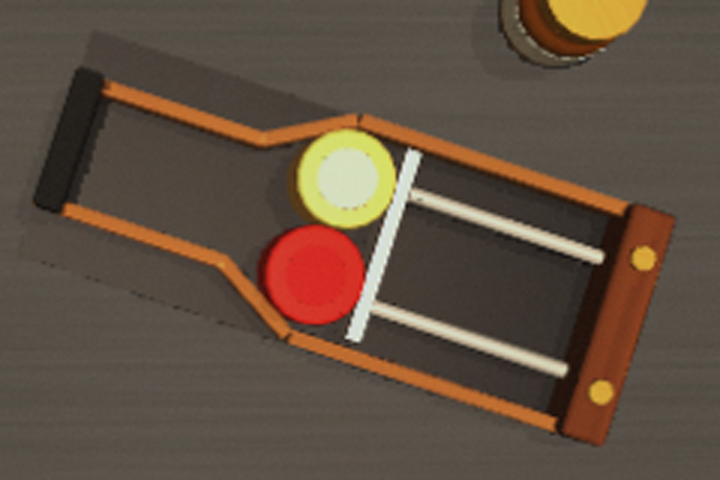

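The crop shows the pale drum at roughly full-image pixel (385,189), touching the upper funnel rail. The red drum is at (374,221), touching the lower one, with the white pusher plate behind both and the black stop at the left. The choice is confirmed: this pale drum is at y=-0.073 against 0.036 for the other, and this red one is the larger. Next I refine the tray frame from the rails and triangulate the tops.

Run:
```python
from m import *
a=cv2.imread("pics/scene0.png");b=cv2.imread("pics/top0.png")
for nm,p,q in(("red",(374.3,221.2),(208.5,235.8)),("pale",(385.1,189),(216,251.4)),("stopTopL/R?",(0,0),(0,0))):
    if p[0]: x,e=two(ray("top",*p),ray("scene",*q)); print(nm,x.round(4),round(e,4))
O=np.array([.606,-.0655]);th=np.radians(71.5)
h=cv2.cvtColor(b,cv2.COLOR_BGR2HSV)
m=cv2.inRange(h,(5,130,90),(20,255,255))
vs,us=np.nonzero(m)
P=np.array([onz("top",u,v,.026,None)[:2] for u,v in zip(us,vs) if 270<u<500 and 140<v<285])
for it in range(2):
    ex=np.array([np.cos(th),np.sin(th)]);ey=np.array([-ex[1],ex[0]])
    T=np.c_[(P-O)@ex,(P-O)@ey]
    k=[];
    for nm,lo,hi,yl,yh in(("neck+",55,120,20,50),("neck-",55,120,-50,-20),("lane+",-130,-15,40,75),("lane-",-130,-15,-75,-40)):
        s=T[(T[:,0]*1e3>lo)&(T[:,0]*1e3<hi)&(T[:,1]*1e3>yl)&(T[:,1]*1e3<yh)]*1e3
        c=np.polyfit(s[:,0],s[:,1],1);k.append(c); print(nm,len(s),"slope",c[0].round(4),"y@0",c[1].round(2), "y@90",np.polyval(c,90).round(2))
    th+=np.arctan(np.mean([c[0] for c in k])); print(np.degrees(th))
# stop/housing
for nm,z,lo,hi in(("stop",.046,90,200),("hous",.038,-200,-100)):
    msk=cv2.inRange(h,(0,0,0),(180,255,38)) if nm=="stop" else cv2.inRange(h,(0,120,40),(14,255,150))
    cs,_=cv2.findContours(msk,cv2.RETR_EXTERNAL,cv2.CHAIN_APPROX_NONE)
    for c in cs:
        if cv2.contourArea(c)<150: continue
        Q=np.array([onz("top",*q[0].astype(float),z)[:2] for q in c]);t=np.c_[(Q-O)@ex,(Q-O)@ey]*1e3
        if lo<t[:,0].mean()<hi: print(nm,t.min(0).round(1),t.max(0).round(1),t.mean(0).round(1))
s=r.get_state();print({k:np.round(s[k],3) for k in("time_s","tcp_pos","eef_rot","contact_force","gripper_width")},r.tip_extent)
```

```text
red [ 0.5811 -0.0579  0.0437] 0.0019
pale [ 0.6291 -0.0735  0.0446] 0.0003Traceback (most recent call last):
  File "<stdin>", line 9, in <module>
  File "h.py", line 11, in onz
    o,d=ray(n,u,v,ci); return o+d*(z-o[2])/d[2]
        ~~~^^^^^^^^^^
  File "h.py", line 4, in ray
    c=ci or r.camera_info(n); xd=(u-c["cx"])/c["fx"]; yd=(v-c["cy"])/c["fy"]
            ~~~~~~~~~~~~~^^^
ValueError: time passes only in moves, steps and waits
```

The tops come out at z≈0.044–0.045, which matches the 46 mm in the text. I'll cache camera_info and rerun.

```bash
sed -i 's/^def ray/_C={}\ndef info(n):\n    if n=="wrist": return r.camera_info(n)\n    if n not in _C: _C[n]=r.camera_info(n)\n    return _C[n]\ndef ray/; s/c=ci or r.camera_info(n)/c=ci or info(n)/' h.py
python3 - <<'E'
from m import *
b=cv2.imread("pics/top0.png")
O=np.array([.6055,-.0655]);th=np.radians(71.5)
h=cv2.cvtColor(b,cv2.COLOR_BGR2HSV)
m=cv2.inRange(h,(5,130,90),(20,255,255))
vs,us=np.nonzero(m)
P=np.array([onz("top",u,v,.026)[:2] for u,v in zip(us,vs) if 270<u<500 and 140<v<285])
for it in range(2):
    ex=np.array([np.cos(th),np.sin(th)]);ey=np.array([-ex[1],ex[0]])
    T=np.c_[(P-O)@ex,(P-O)@ey]
    k=[]
    for nm,lo,hi,yl,yh in(("neck+",55,120,20,50),("neck-",55,120,-50,-20),("lane+",-130,-15,40,75),("lane-",-130,-15,-75,-40)):
        s=T[(T[:,0]*1e3>lo)&(T[:,0]*1e3<hi)&(T[:,1]*1e3>yl)&(T[:,1]*1e3<yh)]*1e3
        c=np.polyfit(s[:,0],s[:,1],1);k.append(c); print(nm,len(s),"slope",c[0].round(4),"y@0",c[1].round(2), "y@90",np.polyval(c,90).round(2))
    th+=np.arctan(np.mean([c[0] for c in k])); print(np.degrees(th))
for nm,z,lo,hi in(("stop",.046,90,200),("hous",.038,-200,-100)):
    msk=cv2.inRange(h,(0,0,0),(180,255,38)) if nm=="stop" else cv2.inRange(h,(0,120,40),(14,255,150))
    cs,_=cv2.findContours(msk,cv2.RETR_EXTERNAL,cv2.CHAIN_APPROX_NONE)
    for c in cs:
        if cv2.contourArea(c)<150: continue
        Q=np.array([onz("top",*q[0].astype(float),z)[:2] for q in c]);t=np.c_[(Q-O)@ex,(Q-O)@ey]*1e3
        if lo<t[:,0].mean()<hi: print(nm,t.min(0).round(1),t.max(0).round(1),t.mean(0).round(1))
s=r.get_state();print({k:np.round(s[k],3) for k in("time_s","tcp_pos","eef_rot","contact_force","gripper_width")},r.tip_extent)
E
```

```text
neck+ 238 slope -0.0064 y@0 33.05 y@90 32.47
neck- 230 slope -0.004 y@0 -32.23 y@90 -32.59
lane+ 397 slope -0.0046 y@0 57.46 y@90 57.04
lane- 403 slope -0.0016 y@0 -57.14 y@90 -57.28
71.26198055088429
neck+ 238 slope -0.0023 y@0 33.05 y@90 32.85
neck- 231 slope -0.0001 y@0 -32.2 y@90 -32.21
lane+ 398 slope -0.0005 y@0 57.46 y@90 57.41
lane- 404 slope 0.0025 y@0 -57.14 y@90 -56.92
71.25634553338274
stop [123.3 -34.1] [143.5  36.8] [135.    0.6]
hous [-165.1  -60.6] [ 4.3 61.3] [-109.6  -24.4]
{'time_s': np.float64(0.1), 'tcp_pos': array([ 0.269, -0.618,  0.245]), 'eef_rot': array([ 1.79912e+02, -9.00000e-03, -1.56468e+02]), 'contact_force': array([-0.25 ,  0.015, -0.204]), 'gripper_width': np.float64(0.088)} 0.019
```

Call:
jog_arm([
  [[-1,2.69,4.19,0,0.06],[-1,2.69,4.19,0,0.06],[-1,2.69,4.19,0,0.06],[-1,2.69,4.19,0,0.06],[-1,2.69,4.19,0,0.06],[-1,2.69,4.19,0,0.06],[-1,2.69,4.19,0,0.06],[-1,2.69,4.19,0,0.06]],
], force=10)

```text
time_s: 1.1
tcp_pos: [0.4852, -0.282, 0.2454]
eef_rot: [180.0, -0.0, -128.8]
contact_force: [0.7, -1.0, 0.1]
gripper_width: 0.0134
gripper_force: 0.0
```

Call:
jog_arm([
  [[-1,2.69,4.19,0,0.06],[-1,2.69,4.19,0,0.06],[-1,2.69,4.19,0,0.06],[-1,2.69,4.19,0,0.06],[-1,2.69,4.19,-2,0.06],[-1,2.69,4.19,-4,0.055],[-1,0,0,-4,0],[-1,0,0,0,0]],
])

```text
time_s: 2.1
tcp_pos: [0.6432, -0.0329, 0.1426]
eef_rot: [179.6, -0.2, -108.6]
contact_force: [-0.9, -0.8, -0.4]
gripper_width: 0.0002
gripper_force: 0.0
```

Call:
jog_arm([
  [[-1,0,0,-3,0],[-1,0,0,-2,0],[-1,0,0,0,0],[-1,0,0,0,0]],
])

```text
time_s: 2.6
tcp_pos: [0.6466, -0.0335, 0.0986]
eef_rot: [-179.9, 0.0, -108.6]
contact_force: [0.3, -0.4, -0.0]
gripper_width: 0.0004
gripper_force: 0.0
```

```bash
cat >> m.py <<'E'
O=np.array([.6055,-.0655]);th=np.radians(71.25);ex=np.array([np.cos(th),np.sin(th)]);ey=np.array([-ex[1],ex[0]])
def tray(p): d=np.asarray(p)[:2]-O; return np.round([d@ex*1e3,d@ey*1e3],1)
def look(nm,show=("top","scene"),save=None):
    s=r.get_state(); print("t",s["time_s"],"tcp tray",tray(s["tcp_pos"]),"z",np.round(s["tcp_pos"][2]*1e3,1),"yaw",np.round(s["eef_rot"],2),"F tray",np.round([np.array(s["contact_force"][:2])@ex,np.array(s["contact_force"][:2])@ey,s["contact_force"][2]],2),"w",round(s["gripper_width"]*1e3,1))
    for n in show:
        im=r.capture(n)
        if save==n: cv2.imwrite(f"pics/{nm}.png",im)
        for k in("red","yel"):
            for c,ctr,rad,ar in blobs(im,k):
                p=tray(onz(n,*ctr,.046))
                if abs(p[0])<140 and abs(p[1])<60: print(n,k,"tray",p,"rad",round(rad,1),"area",ar)
E
python3 - <<'E'
from m import *
look("t1",save="scene")
a=cv2.imread("pics/scene0.png")
w=r.capture("wrist"); s=cv2.imread("pics/t1.png")[180:320,90:330]
cv2.imwrite("pics/c1.png",np.hstack([cv2.resize(w,(400,300)),cv2.resize(s,(400,300),interpolation=cv2.INTER_CUBIC)]))
E
```

```text
t 2.6 tcp tray [ 43.5 -28.6] z 98.6 yaw [-1.7986e+02  5.0000e-02 -1.0863e+02] F tray [-0.26 -0.37 -0.04] w 0.4
top red tray [-17.8  21.2] rad 10.5 area 142.5
scene red tray [-2.3 16.5] rad 12.4 area 244.5
```

View pics/c1.png

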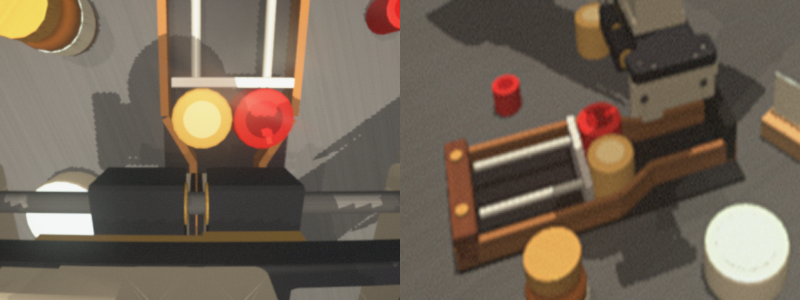

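The wrist half shows the pale drum at (202,118) and the red at (263,118), in front of the closed finger pads at about (197,200). I want a larger look at the finger shape.

Run:
```python
from m import *
w=r.capture("wrist");s=cv2.imread("pics/t1.png"); t=r.capture("top")
A=cv2.resize(w[200:350,60:500],(800,273),interpolation=cv2.INTER_CUBIC)
B=cv2.resize(s[150:270,190:340],(400,320),interpolation=cv2.INTER_CUBIC)
C=cv2.resize(t[120:280,270:470],(400,320),interpolation=cv2.INTER_CUBIC)
cv2.imwrite("pics/c2.png",np.vstack([A,np.hstack([B,C])]))
c=r.camera_info("wrist");V=np.array(c["view"]);print(c["fx"],-V[:3,:3].T@V[:3,3],tray(-V[:3,:3].T@V[:3,3]),V[2,:3])
```

```text
335.0678167708339 [ 0.62441886 -0.09809391  0.23627329] [-24.8 -28.4] [-0.08351585 -0.2439742   0.96617891]
```

View pics/c2.png

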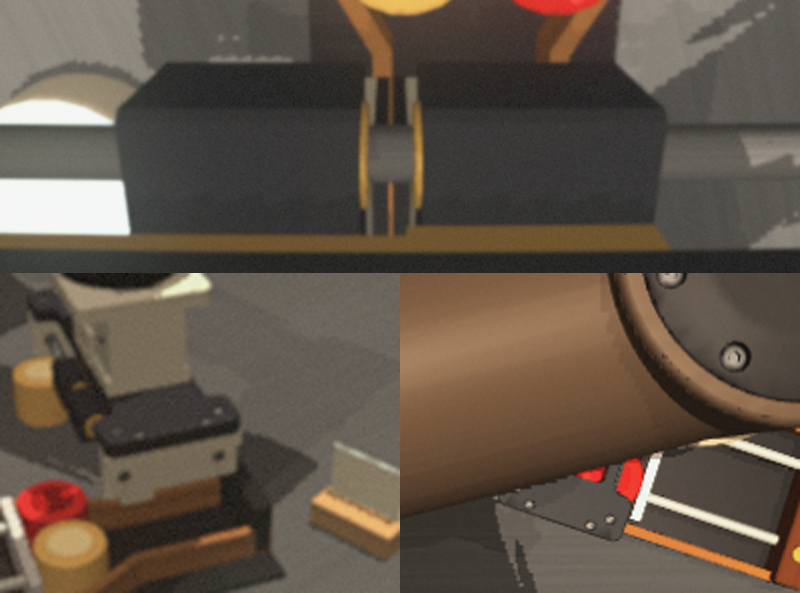

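The fingertips sit hidden under the carriages, as the text's geometry implies. The pale drum is clear of them, so I lower the bar in front of it.

Call:
jog_arm([
  [[-1,0,0,-1.5,0],[-1,0,0,-1.5,0],[-1,0,0,-1,0],[-1,0,0,-0.7,0],[-1,0,0,0,0],[-1,0,0,0,0]],
])

```text
time_s: 3.6
tcp_pos: [0.6459, -0.0331, 0.0497]
eef_rot: [-180.0, 0.0, -108.6]
contact_force: [0.0, 0.1, 0.9]
gripper_width: 0.0006
gripper_force: 0.0
```

Run:
```python
from m import *
look("t2",("wrist",),save="wrist")
```

```text
t 3.6 tcp tray [ 43.6 -27.8] z 49.7 yaw [-1.7997e+02  1.0000e-02 -1.0862e+02] F tray [0.11 0.02 0.87] w 0.6
wrist red tray [ 7.6 24.4] rad 51.1 area 3343.5
wrist red tray [-4.1 40.8] rad 16.1 area 134.5
wrist yel tray [ -0.5 -24.6] rad 51.3 area 6762.5
```

Call:
jog_arm([
  [[-1,-0.16,-0.47,-0.15,0],[-1,-0.16,-0.47,0,0],[-1,-0.16,-0.47,0,0],[-1,-0.16,-0.47,0,0],[-1,-0.16,-0.47,0,0],[-1,-0.16,-0.47,0,0]],
])

```text
time_s: 4.4
tcp_pos: [0.6364, -0.0613, 0.0483]
eef_rot: [-179.9, 0.0, -108.6]
contact_force: [1.1, 4.9, 1.5]
gripper_width: 0.0004
gripper_force: 2.8
```

Run:
```python
from m import *
look("t3",("wrist","scene"),save="wrist")
```

```text
t 4.4 tcp tray [ 13.9 -27.9] z 48.3 yaw [-1.7994e+02  5.0000e-02 -1.0861e+02] F tray [4.96 0.49 1.47] w 0.4
wrist red tray [-3.9 24.6] rad 51.4 area 2790.5
wrist yel tray [-23.  -24.5] rad 54.4 area 7308.0
```

Call:
jog_arm([
  [[-1,-0.16,-0.47,0,0],[-1,-0.16,-0.47,0,0],[-1,-0.16,-0.47,0,0],[-1,-0.16,-0.47,0,0],[-1,-0.16,-0.47,0,0],[-1,-0.16,-0.47,0,0],[-1,-0.16,-0.47,0,0]],
])

```text
time_s: 5.38
tcp_pos: [0.6254, -0.0938, 0.0483]
eef_rot: [-179.9, 0.1, -108.6]
contact_force: [2.2, 7.3, 1.5]
gripper_width: 0.0005
gripper_force: 3.5
```

Run:
```python
from m import *
look("t4",("wrist","scene"),save="wrist")
w=cv2.imread("pics/t4.png"); s=r.capture("scene"); t=r.capture("top")
cv2.imwrite("pics/c4.png",np.vstack([np.hstack([cv2.resize(w,(400,300)),cv2.resize(s[200:305,110:300],(400,300),interpolation=cv2.INTER_CUBIC)])]))
```

```text
t 5.375 tcp tray [-20.4 -27.9] z 48.3 yaw [-1.7993e+02  6.0000e-02 -1.0861e+02] F tray [7.6  0.25 1.5 ] w 0.5
wrist red tray [ 1.5 46. ] rad 15.0 area 254.5
wrist yel tray [-57.7 -24.7] rad 54.4 area 7257.0
```

View pics/c4.png

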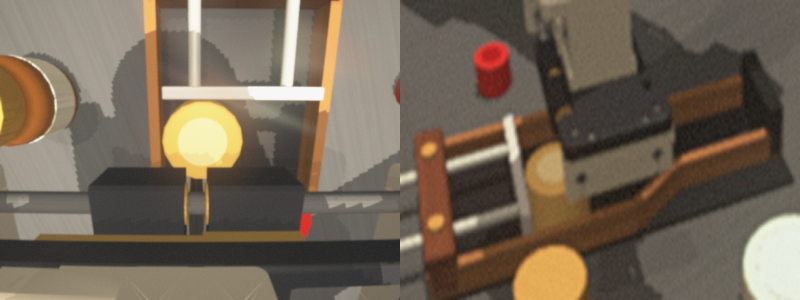

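The wrist half shows the pale drum at (202,140) held between the bar and the pusher, with the red drum hidden under the gripper. From the earlier wrist picture I check where the red drum's rear edge is before going behind it.

Run:
```python
from m import *
w2=cv2.imread("pics/t2.png");w3=cv2.imread("pics/t3.png")
for nm,w,x in(("t2",w2,43.6),("t3",w3,13.9)):
    ci=dict(r.camera_info("wrist")); V=np.array(ci["view"]).copy()
    s=r.get_state(); cur=tray(s["tcp_pos"])
    d=np.r_[(x-cur[0])/1e3*ex,0.0497-s["tcp_pos"][2] if nm=="t2" else 0]
    V[:3,3]-=V[:3,:3]@d; ci["view"]=V
    for k in("red","yel"):
        for c,ctr,rad,ar in blobs(w,k,1000):
            Q=np.array([tray(onz("wrist",*q[0].astype(float),.046,ci)) for q in c])
            print(nm,k,"min",Q.min(0),"max",Q.max(0))
```

```text
t2 red min [-0.4  2. ] max [25.1 47.3]
t2 yel min [-21.3 -46.2] max [16.7 -2.5]
t3 red min [-22.5   1.6] max [10.5 48.3]
t3 yel min [-45. -48.] max [-6.1 -1.2]
```

Call:
jog_arm([
  [[-1,-0.16,-0.47,0,0],[-1,-0.16,-0.47,0,0],[-1,-0.16,-0.47,0,0],[-1,-0.16,-0.47,0,0],[-1,0,0,0,0]],
])

```text
time_s: 6.2
tcp_pos: [0.6187, -0.1127, 0.0482]
eef_rot: [-180.0, 0.0, -108.6]
contact_force: [1.9, 6.4, 0.7]
gripper_width: 0.0007
gripper_force: 3.0
```

Call:
jog_arm([
  [[-0.95,-0.44,0.15,0,0],[-0.87,-0.44,0.15,0,0],[-0.79,-0.44,0.15,0,0],[-0.71,-0.44,0.15,0,0],[-0.63,-0.44,0.15,0,0],[-0.55,-0.44,0.15,0,0],[-0.55,0,0,0,0]],
])

```text
time_s: 7.08
tcp_pos: [0.5923, -0.1034, 0.0483]
eef_rot: [-179.9, 0.0, -108.6]
contact_force: [2.1, 6.8, 0.0]
gripper_width: 0.0194
gripper_force: 3.2
```

Run:
```python
from m import *
look("t5",("wrist","scene","top"),save="wrist")
w=cv2.imread("pics/t5.png"); s=r.capture("scene")
cv2.imwrite("pics/c5.png",np.hstack([cv2.resize(w,(400,300)),cv2.resize(s[200:305,110:300],(400,300),interpolation=cv2.INTER_CUBIC)]))
```

```text
t 7.075 tcp tray [-40.2   0.3] z 48.3 yaw [-1.7994e+02  4.0000e-02 -1.0858e+02] F tray [7.14 0.2  0.05] w 19.4
wrist red tray [-14.7   7. ] rad 9.6 area 106.0
wrist yel tray [-76.5 -13.5] rad 54.9 area 7668.5
```

View pics/c5.png

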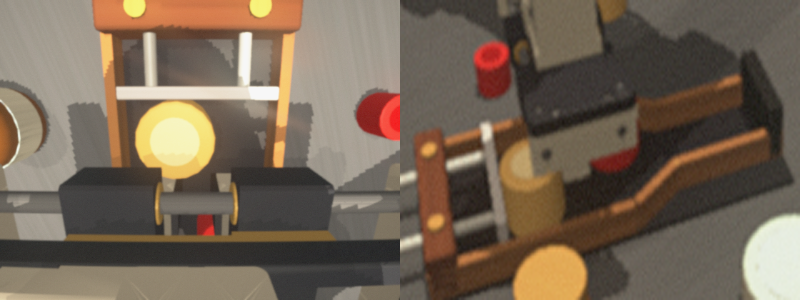

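The pale drum is at (175,140) in the wrist half, held by the left finger. The red drum shows between the fingers at (205,225). Now I push forward with the fingers between the two.

Call:
jog_arm([
  [[-0.55,0.13,0.38,0,0],[-0.55,0.13,0.38,0,0],[-0.55,0.13,0.38,0,0],[-0.55,0.13,0.38,0,0]],
])

```text
time_s: 7.78
tcp_pos: [0.5973, -0.0886, 0.048]
eef_rot: [-180.0, -0.0, -108.6]
contact_force: [2.6, 3.0, 1.6]
gripper_width: 0.0196
gripper_force: 2.5
```

Call:
jog_arm([
  [[-0.55,0.13,0.38,0,0],[-0.55,0.13,0.38,0,0]],
])

```text
time_s: 8.02
tcp_pos: [0.5998, -0.0811, 0.048]
eef_rot: [-180.0, -0.0, -108.6]
contact_force: [1.8, 2.5, 2.2]
gripper_width: 0.0194
gripper_force: 2.3
```

Run:
```python
from m import *
look("t6",("wrist","scene"),save="wrist")
```

```text
t 8.025 tcp tray [-16.6   0.4] z 48.0 yaw [-1.8000e+02 -1.0000e-02 -1.0862e+02] F tray [ 2.91 -0.93  2.24] w 19.4
wrist red tray [6.4 1. ] rad 22.9 area 775.5
wrist yel tray [-52.6 -13.3] rad 54.8 area 7615.5
```

Call:
jog_arm([
  [[-0.55,0.13,0.38,0,0],[-0.55,0.13,0.38,0,0],[-0.55,0.13,0.38,0,0]],
])

```text
time_s: 8.5
tcp_pos: [0.6036, -0.0696, 0.0479]
eef_rot: [180.0, -0.0, -108.6]
contact_force: [1.0, 3.1, 2.0]
gripper_width: 0.0197
gripper_force: 2.0
```

Call:
jog_arm([
  [[-0.55,0.13,0.38,0,0],[-0.55,0.13,0.38,0,0],[-0.55,0.13,0.38,0,0]],
])

```text
time_s: 8.88
tcp_pos: [0.6075, -0.0582, 0.0478]
eef_rot: [180.0, -0.0, -108.6]
contact_force: [0.7, 2.7, 2.3]
gripper_width: 0.0196
gripper_force: 1.6
```

Run:
```python
from m import *
look("t7",("wrist","scene"),save="wrist")
w=cv2.imread("pics/t7.png"); s=r.capture("scene")
cv2.imwrite("pics/c7.png",np.hstack([cv2.resize(w,(400,300)),cv2.resize(s[200:305,110:300],(400,300),interpolation=cv2.INTER_CUBIC)]))
```

```text
t 8.875 tcp tray [7.5 0.4] z 47.8 yaw [ 1.7998e+02 -1.0000e-02 -1.0862e+02] F tray [2.73 0.2  2.25] w 19.6
wrist red tray [31.2 -0.1] rad 25.6 area 1136.5
wrist yel tray [-28.8 -13.2] rad 54.8 area 7634.0
```

View pics/c7.png

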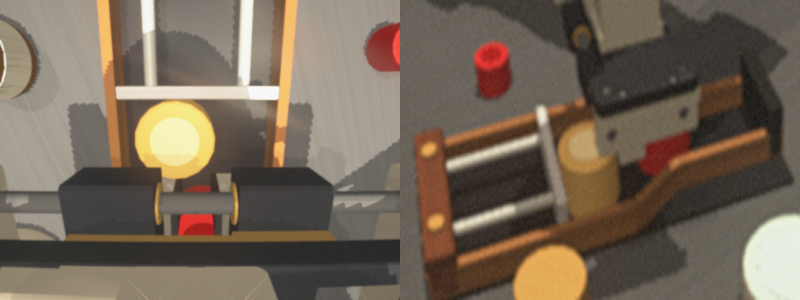

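The red drum now sits centred between the fingers at (200,215), entering the neck. The pale drum follows at (175,140). I continue forward.

Call:
jog_arm([
  [[-0.55,0.13,0.38,0,0],[-0.55,0.13,0.38,0,0],[-0.55,0.13,0.38,0,0],[-0.55,0.13,0.38,0,0],[-0.55,0.13,0.38,0,0],[-0.55,0.13,0.38,0,0]],
])

```text
time_s: 9.78
tcp_pos: [0.6153, -0.0354, 0.0479]
eef_rot: [180.0, -0.0, -108.6]
contact_force: [0.6, 1.8, 0.9]
gripper_width: 0.02
gripper_force: 1.2
```

Call:
jog_arm([
  [[-0.55,0.13,0.38,0,0],[-0.55,0.13,0.38,0,0],[-0.55,0.13,0.38,0,0],[-0.55,0.13,0.38,0,0],[-0.55,0.13,0.38,0,0],[-0.55,0,0,0,0]],
])

```text
time_s: 10.52
tcp_pos: [0.6217, -0.0165, 0.0477]
eef_rot: [180.0, -0.0, -108.6]
contact_force: [0.2, -0.5, 0.5]
gripper_width: 0.0198
gripper_force: 0.0
```

Run:
```python
from m import *
look("t8",("wrist","scene"),save="wrist")
```

```text
t 10.525 tcp tray [51.6  0.4] z 47.7 yaw [ 1.7997e+02 -2.0000e-02 -1.0861e+02] F tray [-0.42 -0.39  0.48] w 19.8
wrist red tray [74.3 -0.2] rad 25.8 area 1150.5
wrist yel tray [  8.9 -13.1] rad 55.4 area 8085.0
```

Call:
jog_arm([
  [[-0.55,0.13,0.38,0,0],[-0.55,0.13,0.38,0,0],[-0.55,0.13,0.38,0,0],[-0.55,0.13,0.38,0,0],[-0.55,0,0,0,0]],
])

```text
time_s: 11.25
tcp_pos: [0.6272, -0.001, 0.0479]
eef_rot: [-180.0, 0.0, -108.6]
contact_force: [0.9, -0.3, -0.5]
gripper_width: 0.0196
gripper_force: 0.0
```

Call:
jog_arm([
  [[-0.55,0.03,0.1,0,0],[-0.55,0.03,0.1,0,0],[-0.55,0.03,0.1,0,0]],
])

```text
time_s: 11.62
tcp_pos: [0.6279, 0.0015, 0.0479]
eef_rot: [180.0, -0.0, -108.6]
contact_force: [-0.8, -0.2, 0.1]
gripper_width: 0.0197
gripper_force: 0.1
```

Call:
jog_arm([
  [[-0.55,0.03,0.1,0,0],[-0.55,0,0,0,0]],
])

```text
time_s: 11.88
tcp_pos: [0.6283, 0.0027, 0.0479]
eef_rot: [-180.0, 0.0, -108.6]
contact_force: [-1.0, -0.4, 0.4]
gripper_width: 0.0195
gripper_force: 0.0
```

Call:
jog_arm([
  [[-0.55,0.03,0.1,0,0],[-0.55,0,0,0,0]],
])

```text
time_s: 12.12
tcp_pos: [0.6285, 0.0035, 0.0479]
eef_rot: [180.0, -0.0, -108.6]
contact_force: [-0.4, 0.2, 0.7]
gripper_width: 0.0196
gripper_force: 0.4
```

Call:
jog_arm([
  [[-0.55,0.02,0.05,0,0],[-0.55,0,0,0,0]],
])

```text
time_s: 12.38
tcp_pos: [0.6285, 0.0037, 0.0479]
eef_rot: [180.0, -0.0, -108.6]
contact_force: [-0.9, -2.8, 1.7]
gripper_width: 0.0199
gripper_force: 1.4
```

Call:
jog_arm([
  [[-0.55,0.02,0.05,0,0],[-0.55,0,0,0,0]],
])

```text
time_s: 12.62
tcp_pos: [0.6284, 0.0039, 0.0479]
eef_rot: [180.0, -0.1, -108.6]
contact_force: [-0.8, -5.1, 0.9]
gripper_width: 0.0197
gripper_force: 2.6
```

Call:
jog_arm([
  [[-0.55,0.02,0.05,0,0],[-0.55,0,0,0,0]],
])

```text
time_s: 12.88
tcp_pos: [0.6284, 0.004, 0.0478]
eef_rot: [179.9, -0.1, -108.6]
contact_force: [-1.2, -5.3, 3.1]
gripper_width: 0.0199
gripper_force: 3.4
```

Call:
jog_arm([
  [[-0.55,0.02,0.04,0,0],[-0.55,0,0,0,0],[-0.55,0,0,0,0],[-0.55,0,0,0,0],[-0.55,0,0,0,0],[-0.55,0,0,0,0]],
])

```text
time_s: 13.62
tcp_pos: [0.6284, 0.0041, 0.0478]
eef_rot: [179.9, -0.1, -108.6]
contact_force: [-2.0, -8.7, 3.0]
gripper_width: 0.0196
gripper_force: 4.0
```

Call:
jog_arm([
  [[-0.55,-0.03,-0.1,0,0],[-0.55,-0.03,-0.1,0,0],[-0.55,-0.06,-0.18,0,0],[-0.55,-0.1,-0.28,0,0],[-0.55,-0.1,-0.28,0,0],[-0.55,0,0,0,0]],
])

```text
time_s: 14.38
tcp_pos: [0.6261, -0.004, 0.048]
eef_rot: [-180.0, 0.0, -108.6]
contact_force: [0.0, -0.2, -0.3]
gripper_width: 0.0199
gripper_force: 0.0
```

Run:
```python
from m import *
look("t9",("wrist","scene"),save="scene")
```

```text
t 14.375 tcp tray [64.8  0.2] z 48.0 yaw [-1.8000e+02  1.0000e-02 -1.0863e+02] F tray [-0.17 -0.11 -0.26] w 19.9
wrist red tray [88.5 -0.5] rad 25.3 area 969.5
wrist yel tray [  9.4 -13.3] rad 56.5 area 9547.0
```

The red drum was pressed at about 9 N for over 0.6 s and has been released. Now I lift clear and check.

Call:
jog_arm([
  [[-0.55,0,0,1,0],[-0.55,0,0,3,0],[-0.55,0,0,4,0],[-0.55,0,0,5,0],[-0.55,0,0,5,0],[-0.55,-4,-4,0,0],[-0.55,-4,-4,0,0],[-0.55,-4,-4,0,0]],
])

```text
time_s: 15.48
tcp_pos: [0.5049, -0.1248, 0.2289]
eef_rot: [-179.9, 0.0, -108.6]
contact_force: [1.0, -0.9, 0.8]
gripper_width: 0.0196
gripper_force: 0.0
```

Call:
jog_arm([
  [[-0.55,0,-5,0,0],[-0.55,0,-5,0,0],[-0.55,0,-5,0,0],[-0.55,0,-5,0,0],[-0.55,0,0,0,0],[-0.55,0,0,0,0]],
])

```text
time_s: 16.23
tcp_pos: [0.5059, -0.324, 0.2282]
eef_rot: [-180.0, 0.0, -108.7]
contact_force: [-0.2, -0.6, 0.5]
gripper_width: 0.0197
gripper_force: 0.0
```

Run:
```python
from m import *
look("t10",("top","scene"),save="top")
t=cv2.imread("pics/t10.png");cv2.imwrite("pics/c10.png",cv2.resize(t[50:290,220:520],(750,600),interpolation=cv2.INTER_CUBIC))
```

```text
t 16.225 tcp tray [-276.8   11.2] z 228.2 yaw [-1.7999e+02  1.0000e-02 -1.0867e+02] F tray [-0.67 -0.    0.51] w 19.7
top red tray [103.8  -0. ] rad 17.0 area 835.5
top yel tray [  8.7 -13.4] rad 16.7 area 822.0
scene red tray [102.6  -1.9] rad 11.6 area 168.5
scene yel tray [  8.5 -13.5] rad 13.3 area 347.5
```

View pics/c10.png

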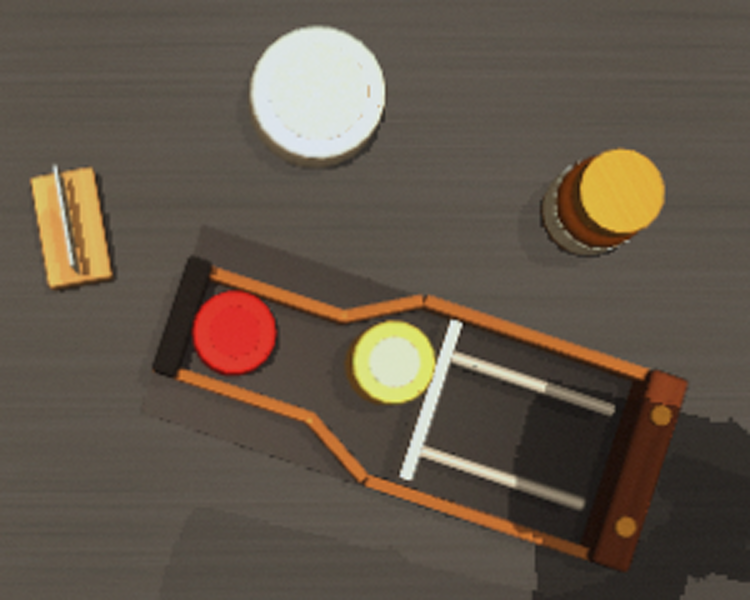

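The picture shows the red drum against the stop at (235,332) and the pale drum upright against the pusher at (393,362), with the bystanders unmoved. I hand the job in.

```bash
python3 -c "
from plant import r
print(r.close_job())"
```

```text
the job is handed in; nothing more can be done
None
```

The job is handed in: the red cheese was pressed home at about 9 N and left against the stop, the pale one stands flat in the lane against the pusher, and the jar, soft cheese and ticket look unmoved in the last picture; no verdict came back.

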